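# Seat a sensor board in a bench instrument

### The arm

A 7-joint arm with a two-finger parallel gripper is mounted at the origin on the work surface. World frame = base frame: x ahead of the robot, y to its left, z up, the work surface at z = 0. Lengths are in m, angles in degrees, forces in N, time in s.
With the tool pointing down it reaches from about 0.425 to 0.875 m from the base axis. Payload 4.7 kg.
Tool frame: the origin (TCP) lies at the very end of the fingers, on their centre line; the grasp point (between the pads) lies 19 mm behind it; z points along the fingers, y is the line along which they close (so a half turn about z gives the same grasp; the last joint's range is limited). The gripper opens to 87 mm and grips with 3 to 60 N. Pads are 19 mm wide; open, the fingers measure 117 mm over their backs; the gripper's body (75 mm by 190 mm) begins 51 mm behind the grasp point.
Start: joints at [-73.791, 18.392, -4.016, 83.108, 1.295, 78.541, -3.26], TCP at [0.173, 0.627, 0.223] pointing down, gripper open.
Joint ranges: [-163.93, 163.93], [-17.29, 119.83], [-79.2, 71.16], [3.27, 140.29], [-89.18, 269.18], [5.43, 117.66], [-154.24, 154.24]. Speed limits (degrees/s): [147.25, 147.25, 180, 180, 180, 180, 180].

### API

Orientations are given as [roll, pitch, yaw] about the fixed x, y, z axes, in that order (R = Rz(yaw) Ry(pitch) Rx(roll)).
In Python, from cell import get_obs, read_camera, sign_off, silhouettes gives the robot as it stands.
- The arm moves only by the tool play_rows, never from a script. Its argument "steps" is a list that holds one entry, the list of rows, each a list of 7 numbers: the shift along the tool's x, y, z in m, then the turn, a rotation vector about the tool's x, y, z in rad, then the finger opening in m, from 0 to 0.087. A call has 1 to 12 rows; each row shifts and turns the commanded pose from where the row before left it, along the tool's axes as they then stand; what a row does not reach is not made up. A row lasts 1/10 s, in which the tool goes at most 50 mm and 8.59 degrees, less where a joint would pass 70% of its speed; a pose out of reach is approached as far as the arm can. A call is refused whole if a number of a shift passes 0.05 or a number of a turn 0.15, either way. A call with a gripper value outside its range is refused whole. The fingers move at their own pace and stop on an object; "force" is the grip in N (left out, the last holds). Time passes only in rows, so rows that do not move let the fingers close. It gives the time, the measured TCP pose, the force, the opening and the grip force at its end, in the units of the state.
- get_obs(): the state, without advancing time (a new reading comes with each control period).
- read_camera(name): name is "scene" or "top"; returns a dict with "frame" (480x640x3 uint8, red, green, blue), "intrinsics" (3x3 intrinsics, pixels), "k1" (the pictures are not rectified: a ray, as slopes to the right and down, at radius r is drawn at 1 + k1 r^2 times it, then the intrinsics apply), "view" (4x4, takes a point from world to camera coordinates). Camera axes: x right, y up, looking along -z (the intrinsics and any distortion apply to the point x, -y, -z); pixel columns grow to the right and rows downward; lengths in m; the calibration is good to about 2 mm. A picture is of the moment at which its call begins. There is no depth.
- sign_off(): hands the job in; it is judged then, once.
Trained networks look in the newest picture that a camera, given by its name, has taken for a name from the list of things; names that differ only in an ending like _2 or _b are one class to them, and where a whole thing is asked for, a point or a joint stands for the part that bears it (a point fixed in the world has none). Each returns a list of dicts, best first, with "p" (0 to 1); they miss things now and then, are a little off and sometimes report something else, mostly with a low value. They report only what shows in the picture. A call takes as long as a camera call.
- silhouettes(camera, name): "pixels" (480x640 bool, what is visible of it) and "extent" ([left, top, right, bottom] in pixels, round what is visible of it).
The state is a dict: "time_s": time; "qpos": joint angles; "joint_velocities": joint speeds; "effort": joint torques, N m; "tool_pos": TCP position; "tool_rot": TCP orientation; "force": force on the tool from outside, world axes, zero at the start; "wrist_torque": the same for the moment, N m; "grip_width": finger opening in m; "grasp_force": force on a finger pad.
Only numpy, scipy, OpenCV 4.12 (cv2) and the standard library are available. Lean on these libraries where they do the work, as an engineer would, in place of code of your own. Each camera call takes 0.05 s, during which the arm holds its last target. There are 200 camera calls.

### The job

Take the large sensor board out of its storage stand by its grip bar, slide it down between the two card guides of the bench instrument until it just rests on its sockets, and let go of it there without pressing it in by hand. Then swing the two ejector levers inwards and down, one after the other, until both lie down and the board is fully home, feeling for the end: each end of the board bottoms in its guide, and its lever is then held firmly for a moment at about 15 N, never more than 25 N. Be gentle with the sockets, and leave everything else as it stands.

Things in the scene. Friction and masses are not known exactly. Their poses are not given: they have to be found in the camera images.
- board_center (a point): Centre of the large sensor board, 60 mm above its foot. Upright green card 160 mm wide (y), 3 mm thick (x), 90 mm tall; aluminium strip 8 mm thick along its top edge (84 to 90 mm up), whose outer ends the levers press; on top in the middle a grip bar 36 (y) x 12 (x) x 30 mm. 120 mm tall in all, 0.18 to 0.35 kg. z up. Works either way round
- board_grip (a point): Centre of the board's aluminium grip bar, 105 mm above the board's foot: pinch it here from above across its 12 mm thickness (x)
- board_foot (a point): Middle of the board's bottom edge (pressed by hand on guides or sockets it bears 25 N), which carries a black plug 142 x 8 x 12 mm; the outer 9 mm at each end are bare 3 mm card and run in the guides. At the start it is 12 mm above the bench in the stand's slot, whose walls reach 42 mm above the bench: lift 32 mm or more to clear them
- stand: Grey plastic storage stand, base 150 x 170 x 12 mm, fixed. Origin under the large board's slot, on the bench; x along the board's thickness, z up. A second slot is 68 mm along -x
- spare_card: Small spare card, 100 x 55 mm, no grip bar, in the stand's second slot, to be left there. Origin: middle of its bottom edge
- cage: Bench instrument, grey case 190 x 260 mm, 30 to 42 mm tall, fixed. Origin 36 mm below the seat, axes as the seat's. Two black card guides stand at y = +-81 mm: grooves 5.8 mm wide in x, 3.5 mm play in y at each end. Grooves are straight up to 72 mm above the seat, then a lead-in flares to about 13 mm and ends at 81 mm. A low fixed card stands 68 mm along -x, its top 64 mm above the seat
- seat (a point): About here lies the middle of the board's bottom edge (board_foot) when fully home: each end bottoms in its groove 0 to 2.5 mm above this height, not known beforehand. 36 to 48 mm above the bench. x across the board, y from guide to guide, z up. A board let down first rests on two sockets at y = +-64 mm, 5.5 to 7 mm above this point; each yields at about 11 N and stays where pushed
- lever_a (a joint): Ejector lever at the +y end of the seat. 0 = level; 1.57 = upright, reaching 158 mm above the seat: bring the board in over it. Starts at 1.55 to 1.9. Stays where left, turns easily (1 to 2 N) until it meets the board at 0.2 to 0.4 rad, then takes roughly 5 to 10 N at the pad, pushed slowly, until that end bottoms (lever at 0 to 0.1 rad): force climbs steeply; press 15 N, never over 25
- lever_b (a joint): The same lever at the -y end of the seat
- lever_a_pivot (a point): Pivot of lever_a: 98 mm along +y from the seat, 98 mm above it; axes as the seat's, hinge along x. The lever is a bar 16 mm wide, 10 mm thick, 60 mm long from the pivot, with a 3 mm nub on its underside 26 mm from the pivot that presses the board; level, it points along -y to the middle of the board, its top face 5 mm above the pivot
- lever_b_pivot (a point): Pivot of lever_b: 98 mm along -y from the seat, 98 mm above it; level, lever_b points along +y
- lever_a_pad (a point): Middle of the outer face (top face when level) of lever_a's black pad, 22 x 14 mm, 53 mm from the pivot. It moves with the lever. Push here: inwards from the outer side while upright, then down from above
- lever_b_pad (a point): The same on lever_b
- beaker: Glass beaker, bystander
- wash_bottle: White wash bottle, bystander
- jar: Amber jar, bystander
- tip_box: Clear box of pipette tips, bystander
- swab_box: Small cardboard box, bystander
- screwdriver: Screwdriver lying on the bench, bystander

How it is judged (in metres and radians):
On the way, in this order (a step that is already met when the one before it is completed fails the run):
1. The board stands in both card guides, resting on its sockets and not yet home (its foot 4.3 to 9.5 mm above the seat), let go, with both levers still open (above 1.0 rad) (x of board_foot in the frame of seat between -0.004 and 0.004 m and y of board_foot in the frame of seat between -0.007 and 0.007 m and z of board_foot in the frame of seat between 0.0043 and 0.0095 m and contact force between the fingers and board below 0.2 N and linear speed of board below 0.02 m/s and value of joint each of lever_a, lever_b above 1 rad), for 0.2 s.
2. one lever is down (under 0.13 rad) and held with more than 11 N from the fingers, so that its end of the board is bottomed (((value of joint lever_a below 0.13 rad and contact force between the fingers and lever_a above 11 N) or (value of joint lever_b below 0.13 rad and contact force between the fingers and lever_b above 11 N))), for 0.06 s.
3. then the other is too, with both under 0.13 rad (value of joint each of lever_a, lever_b below 0.13 rad and ((value of joint each of lever_a, lever_b below 0.13 rad and contact force between the fingers and lever_a above 11 N and contact force between the fingers and lever_b below 0.5 N) or (value of joint each of lever_b, lever_a below 0.13 rad and contact force between the fingers and lever_b above 11 N and contact force between the fingers and lever_a below 0.5 N))), for 0.06 s.
At the end, for the whole second after the job is handed in: The board is in both guides and fully home: its foot within 4 mm across and 7 mm along of the seat and less than 3.8 mm above it (not more than 3 mm below), upright within 0.03 rad of the instrument, at rest, and both levers down (under 0.13 rad) (x of board_foot in the frame of seat between -0.004 and 0.004 m and y of board_foot in the frame of seat between -0.007 and 0.007 m and z of board_foot in the frame of seat between -0.003 and 0.0038 m and angle between the z axis of board_foot and the z axis of seat, either way round below 0.03 rad and value of joint each of lever_a, lever_b below 0.13 rad and linear speed of board below 0.02 m/s); the robot touches nothing.
It fails at once if a lever is pressed with more than 25 N (contact force between the fingers and lever_a above 25 N or contact force between the fingers and lever_b above 25 N).
It fails at once if the board is pressed by hand onto the instrument (guides or sockets) with more than 25 N (while both levers are open, above 1.0 rad) (value of joint each of lever_a, lever_b above 1 rad and contact force between board and cage above 25 N).
It fails at once if a bystander is moved by more than 30 mm (distance of any of beaker, wash_bottle, jar, tip_box, swab_box, screwdriver, spare_card from where it was at the start of the episode above 0.03 m).
It also fails if it takes over 72 s, if anything falls off the work surface, if the arm or the gripper's body presses on something with over 40 N, if the wrist force passes 120 N, or if a joint passes its speed limit or range.

## Working session

There is one attempt and no reset: what is moved stays moved. The work goes in short steps, Python scripts to look and compute and a tool call to move; the robot and the scene stay as the last step left them, time stands still between calls to the robot, and variables do not carry over. Pictures are saved under pics/ and viewed, at most 10 in all, crops included, and the job is handed in when it is done.

Besides the shell and the picture viewer there is one more tool, called after "Request:" as a command line: name --argument value ..., lists and objects as JSON in quotes. play_rows: Moves the arm, as the interface text tells. Its arguments: {"type":"object","properties":{"steps":{"type":"array","items":{"type":"array","items":{"type":"array","items":{"type":"number"}}}},"force":{"type":"number"}},"required":["steps"]}

```bash
mkdir -p pics; ls; cat > h.py <<'E'
import numpy as np, cv2, json
from cell import get_obs, read_camera, sign_off, silhouettes
def proj(c,P):
    P=np.atleast_2d(P).astype(float); V=np.array(c["view"]);K=np.array(c["intrinsics"])
    q=P@V[:3,:3].T+V[:3,3]; s=np.c_[q[:,0]/-q[:,2],-q[:,1]/-q[:,2]]
    s=s*(1+c["k1"]*(s**2).sum(1,keepdims=True))
    return s@K[:2,:2].T+K[:2,2]
def ray(c,uv):
    V=np.array(c["view"]);K=np.array(c["intrinsics"])
    d=np.linalg.solve(K,np.array([uv[0],uv[1],1.]))[:2]; s=d.copy()
    for _ in range(20): s=d/(1+c["k1"]*(s@s))
    R=V[:3,:3]; return -R.T@V[:3,3], R.T@np.array([s[0],-s[1],-1])
def atz(c,uv,z):
    o,d=ray(c,uv); return o+d*(z-o[2])/d[2]
E
python3 - <<'E'
from h import *
print({k:np.round(v,3).tolist() for k,v in get_obs().items()})
for n in("scene","top"):
    c=read_camera(n); cv2.imwrite(f"pics/{n}0.png",c["frame"][:,:,::-1]); 
    o,d=ray(c,(320,240)); print(n,o,d,c["k1"],np.array(c["intrinsics"]).tolist())
    for t in["board_center","board_grip","stand","spare_card","cage","lever_a","lever_a_pad","beaker","wash_bottle","jar","tip_box"]:
        for r in silhouettes(n,t)[:2]: print(t,round(r["p"],2),np.round(r["extent"]).tolist(),r["pixels"].sum())
E
```

```text
pics
{'time_s': 0.0, 'qpos': [-73.79, 18.44, -4.017, 83.175, 1.295, 78.541, -3.262], 'joint_velocities': [-0.068, 0.079, 0.036, -0.079, -0.054, -0.042, -0.096], 'effort': [-0.0, -49.13, -0.404, -31.253, -0.064, 0.044, 0.0], 'tool_pos': [0.173, 0.626, 0.221], 'tool_rot': [-179.889, 0.006, 164.599], 'force': [-0.39, -0.596, 0.026], 'wrist_torque': [-0.026, -0.016, -0.02], 'grasp_force': 0.0, 'grip_width': 0.087}
scene [ 1.2140674  -0.22048502  1.15162455] [-0.51887419  0.17598634 -0.83661296] 0.00555850405885884 [[528.6341439388077, 0.0, 322.1032351095208], [0.0, 528.6341439388077, 245.46888694592656], [0.0, 0.0, 1.0]]
board_center 0.86 [212.0, 249.0, 278.0, 287.0] 1241
board_center 0.56 [322.0, 195.0, 441.0, 285.0] 7505
board_grip 0.79 [213.0, 248.0, 281.0, 281.0] 1138
stand 0.95 [210.0, 237.0, 288.0, 304.0] 2126
spare_card 0.82 [222.0, 238.0, 259.0, 257.0] 291
cage 0.82 [320.0, 189.0, 440.0, 282.0] 7313
lever_a 0.5 [420.0, 185.0, 438.0, 210.0] 170
lever_a_pad 0.67 [423.0, 187.0, 439.0, 212.0] 170
lever_a_pad 0.56 [214.0, 247.0, 279.0, 284.0] 1257
beaker 0.71 [439.0, 136.0, 471.0, 176
[... 271 characters left out ...]
52, 0.0, 313.16784701536096], [0.0, 552.102405355252, 245.00452340329105], [0.0, 0.0, 1.0]]
board_center 0.62 [345.0, 254.0, 402.0, 263.0] 357
board_grip 0.59 [343.0, 252.0, 401.0, 266.0] 368
stand 0.67 [341.0, 247.0, 401.0, 299.0] 2817
stand 0.54 [456.0, 239.0, 506.0, 270.0] 1424
cage 0.97 [196.0, 222.0, 298.0, 298.0] 6386
lever_a 0.58 [280.0, 238.0, 287.0, 248.0] 26
lever_a 0.46 [193.0, 227.0, 212.0, 242.0] 110
lever_a_pad 0.61 [193.0, 230.0, 212.0, 243.0] 108
beaker 0.57 [120.0, 297.0, 153.0, 321.0] 638
wash_bottle 0.72 [105.0, 219.0, 139.0, 245.0] 694
wash_bottle 0.49 [195.0, 226.0, 213.0, 243.0] 127
jar 0.81 [308.0, 164.0, 327.0, 188.0] 365
tip_box 0.86 [459.0, 237.0, 506.0, 269.0] 1423
```

```bash
python3 - <<'E'
import cv2
a=cv2.imread("pics/scene0.png")[130:370,200:460]; b=cv2.imread("pics/top0.png")[200:320,180:420]
cv2.imwrite("pics/a.png",cv2.resize(a,None,fx=2.5,fy=2.5,interpolation=2)[:600]); cv2.imwrite("pics/b.png",cv2.resize(b,None,fx=3.33,fy=3.33,interpolation=2))
E
```

```text
(no output)
```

View pics/a.png

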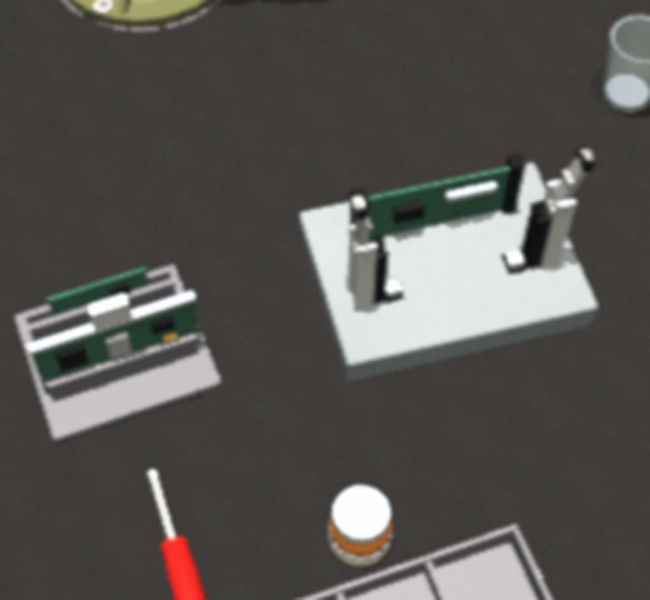

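View pics/b.png

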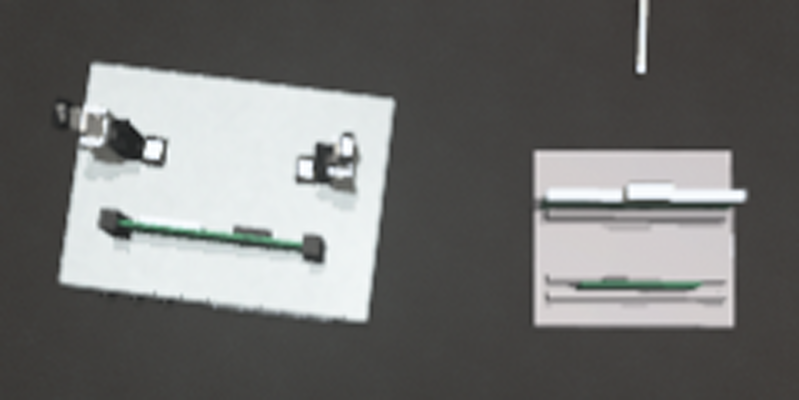

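The pictures show the instrument with its two guide towers: scene crop around (365,270) and (550,235), top crop around (110,135) and (335,165). The low card is on its -x side. The board stands in the stand, with its grip at scene crop (108,310) and top crop (650,192). I'll zoom in for accurate points.

```bash
python3 - <<'E'
import cv2,numpy as np
def crop(f,x0,y0,w,h,s,out):
    a=cv2.imread(f)[y0:y0+h,x0:x0+w]; a=cv2.resize(a,None,fx=s,fy=s,interpolation=cv2.INTER_CUBIC)
    for i in range(0,w,10): cv2.putText(a,str(x0+i),(i*s,10),0,.35,(0,255,255),1); a[12:18,i*s]=(0,255,255)
    for i in range(0,h,10): cv2.putText(a,str(y0+i),(0,i*s+4),0,.35,(0,255,255),1); a[i*s,22:28]=(0,255,255)
    return a
cv2.imwrite("pics/c.png",crop("pics/scene0.png",315,180,130,100,6,0))
t=crop("pics/top0.png",190,215,112,55,7,0); t2=crop("pics/top0.png",336,240,75,40,7,0);t2=cv2.copyMakeBorder(t2[:210],0,0,0,t.shape[1]-t2.shape[1],0)
cv2.imwrite("pics/d.png",np.vstack([t,t2]))
E
```

```text
(no output)
```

View pics/c.png

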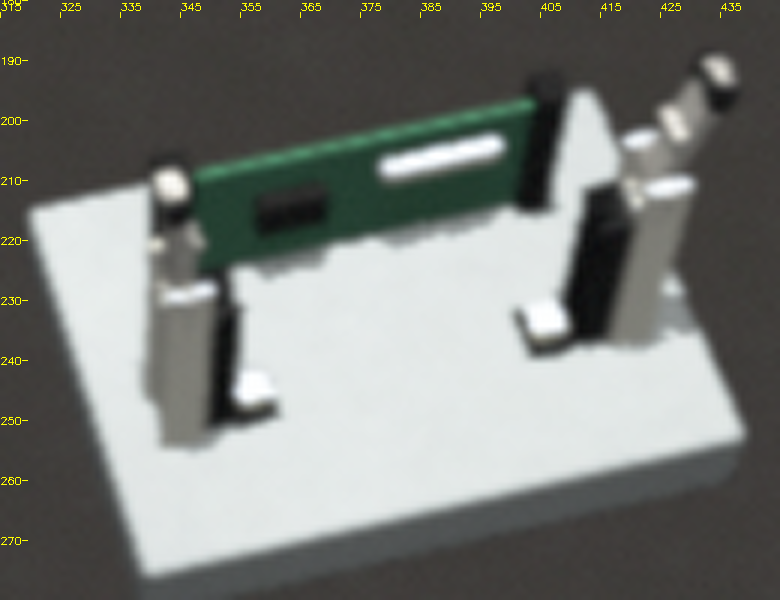

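View pics/d.png

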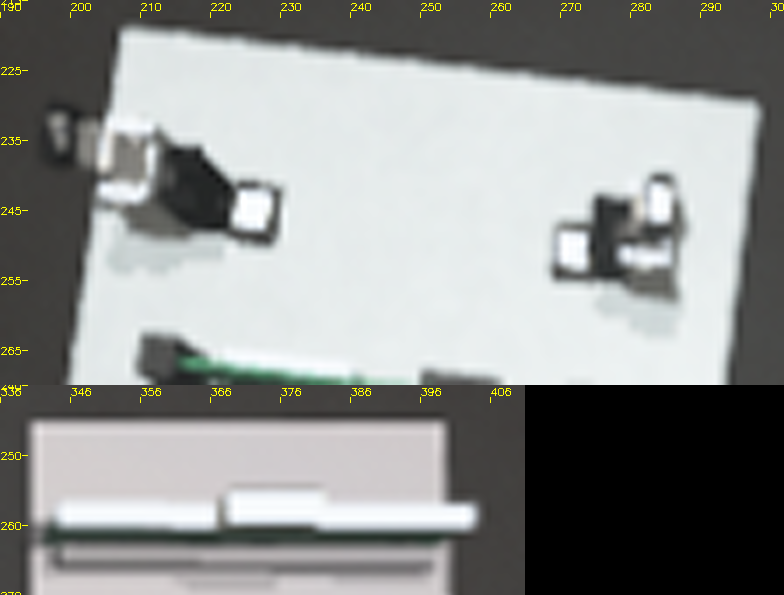

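```bash
cat > fit.py <<'E'
from h import *
from scipy.optimize import least_squares
S=read_camera("scene");T=read_camera("top")
sc=np.array([[-1,-1],[1,-1],[1,1],[-1,1]])  # x,y signs
Sc=[[320,215],[339.6,276],[439.2,252.5],[413.3,195]]
Tc=[[290.5,296.7],[298.6,229.6],[207.1,218.9],[197.4,285.3]]
Ss=[[357,244.7],[406.2,233]];Ts=[[271.7,250.6],[225.9,244.9]]
def W(p,L):
    c,s=np.cos(p[2]),np.sin(p[2]); L=np.atleast_2d(L)
    return np.c_[p[0]+c*L[:,0]-s*L[:,1],p[1]+s*L[:,0]+c*L[:,1],p[3]+L[:,2]]
def f(p):
    cor=np.c_[p[4]+sc[:,0]*.095,p[5]+sc[:,1]*.13,[-.006]*4]; so=np.array([[0,-.064,.006],[0,.064,.006]])
    r=[]
    for k,(c,a,b) in enumerate(((S,Sc,Ss),(T,Tc,Ts))):
        d=p[6+2*k:8+2*k]
        r+=[proj(c,W(p,cor))-a+d,proj(c,W(p,so))-b+d]
    return np.r_[np.vstack(r).ravel(),p[6:]*.5]
r=least_squares(f,[.5,.15,-.1,.042,0,0,0,0,0,0]); p=r.x
print(np.round(p,4),np.degrees(p[2])); print(np.round(r.fun[:-4].reshape(-1,2),1).tolist())
np.save("seat.npy",p)
for a,y in(("a",.098),("b",-.098)): print(a,W(p,[[0,y,.098]]),proj(S,W(p,[[0,y,.098]]))+p[6:8],proj(T,W(p,[[0,y,.098]]))+p[8:10])
# board: strip ends/grip
# grip top: top image quad ~ (227..326,490..528)/7
for q in ((343.6,258.7),(403.8,258),(375,257.3)): print(q,atz(T,q,.102),atz(T,q,.132))
g=silhouettes("top","stand")[0]; print(cv2.minAreaRect(np.argwhere(g["pixels"])[:,::-1].astype(np.float32)))
E
python3 fit.py
```

```text
[ 5.748e-01  1.622e-01 -8.710e-02  3.280e-02 -2.540e-02 -3.000e-04
 -5.545e-01 -1.790e-01 -4.609e-01 -7.557e-01] -4.988344781937123
[[-0.3, 0.0], [-0.2, 0.2], [0.4, 0.2], [0.0, -0.4], [0.5, -0.3], [-0.3, 0.3], [-0.3, 0.1], [-0.1, -0.1], [0.2, -0.1], [0.1, 0.2], [0.0, -0.1], [0.2, 0.2]]
a [[0.58335372 0.25981259 0.13081562]] [[424.25244601 208.83547103]] [[208.42206253 238.41002796]]
b [[0.56631092 0.06455496 0.13081562]] [[345.57595127 226.32887847]] [[282.5856532  247.26170408]]
(343.6, 258.7) [ 0.54698485 -0.09588688  0.102     ] [ 0.54320999 -0.09387773  0.132     ]
(403.8, 258) [ 0.55393576 -0.25691061  0.102     ] [ 0.55001744 -0.25157816  0.132     ]
(375, 257.3) [ 0.55339079 -0.1795569   0.102     ] [ 0.54948372 -0.17582092  0.132     ]
((369.0, 271.5), (53.0, 60.0), 90.0)
```

```bash
cat > plan.py <<'E'
from h import *
def plan(x,y,z,yaw,n,start=None):
    o=get_obs(); p=start or list(o["tool_pos"])+[o["tool_rot"][2]]
    d=np.array([x,y,z])-p[:3]; dy=(yaw-p[3]+180)%360-180; th=np.radians(p[3]); R=[]
    for i in range(n):
        c,s=np.cos(th),np.sin(th); v=d/n
        R.append([round(float(k),4) for k in (c*v[0]+s*v[1], s*v[0]-c*v[1], -v[2],0,0,-np.radians(dy)/n)]+[.087]); th+=np.radians(dy)/n
    print(json.dumps(R).replace(" ",""))
    return [x,y,z,yaw]
E
python3 - <<'E'
from plan import *
from scipy.optimize import least_squares
S=read_camera("scene");T=read_camera("top");p=np.load("seat.npy")
for z,qs,qt in((.102,(211.2,268.8),(343.6,258.7)),(.102,(278.8,248),(403.8,258)),(.132,(243.2,251.2),(375,257.5))):
    print(z,atz(S,np.array(qs)-p[6:8],z),atz(T,np.array(qt)-p[8:10],z))
e=plan(.50,.33,.31,120,12); plan(.55,-.176,.30,92,12,e)
E
```

```text
0.102 [ 0.55290027 -0.25989284  0.102     ] [ 0.54500246 -0.09715804  0.102     ]
0.102 [ 0.55201175 -0.09721513  0.102     ] [ 0.55194111 -0.25816745  0.102     ]
0.132 [ 0.55142764 -0.17948987  0.132     ] [ 0.54701041 -0.17706484  0.132     ]
[[-0.0329,-0.0166,-0.0073,0.0,0.0,0.0649,0.087],[-0.0339,-0.0144,-0.0073,0.0,0.0,0.0649,0.087],[-0.0347,-0.0122,-0.0073,0.0,0.0,0.0649,0.087],[-0.0355,-0.0099,-0.0073,0.0,0.0,0.0649,0.087],[-0.036,-0.0076,-0.0073,0.0,0.0,0.0649,0.087],[-0.0364,-0.0053,-0.0073,0.0,0.0,0.0649,0.087],[-0.0367,-0.0029,-0.0073,0.0,0.0,0.0649,0.087],[-0.0368,-0.0005,-0.0073,0.0,0.0,0.0649,0.087],[-0.0368,0.0019,-0.0073,0.0,0.0,0.0649,0.087],[-0.0366,0.0043,-0.0073,0.0,0.0,0.0649,0.087],[-0.0362,0.0066,-0.0073,0.0,0.0,0.0649,0.087],[-0.0357,0.009,-0.0073,0.0,0.0,0.0649,0.087]]
[[-0.0386,-0.0175,0.0008,0.0,0.0,0.0407,0.087],[-0.0393,-0.0159,0.0008,0.0,0.0,0.0407,0.087],[-0.0399,-0.0143,0.0008,0.0,0.0,0.0407,0.087],[-0.0404,-0.0126,0.0008,0.0,0.0,0.0407,0.087],[-0.0409,-0.011,0.0008,0.0,0.0,0.0407,0.087],[-0.0413,-0.0093,0.0008,0.0,0.0,0.0407,0.087],[-0.0417,-0.0076,0.0008,0.0,0.0,0.0407,0.087],[-0.042,-0.0059,0.0008,0.0,0.0,0.0407,0.087],[-0.0422,-0.0042,0.0008,0.0,0.0,0.0407,0.087],[-0.0423,-0.0025,0.0008,0.0,0.0,0.0407,0.087],[-0.0424,-0.0008,0.0008,0.0,0.0,0.0407,0.087],[-0.0424,0.001,0.0008,0.0,0.0,0.0407,0.087]]
```

Request:
play_rows --steps '[[[-0.033,-0.0165,-0.02,0,0,0.065,0.087],[-0.034,-0.0145,-0.02,0,0,0.065,0.087],[-0.035,-0.012,-0.02,0,0,0.065,0.087],[-0.0355,-0.01,-0.02,0,0,0.065,0.087],[-0.036,-0.0075,-0.01,0,0,0.065,0.087],[-0.0365,-0.0055,0,0,0,0.065,0.087],[-0.0365,-0.003,0,0,0,0.065,0.087],[-0.037,-0.0005,0,0,0,0.065,0.087],[-0.037,0.002,0,0,0,0.065,0.087],[-0.0365,0.0045,0,0,0,0.065,0.087],[-0.036,0.0065,0,0,0,0.065,0.087],[-0.0355,0.009,0,0,0,0.065,0.087]]]'

```text
time_s: 2.65
tool_pos: [0.5012, 0.3287, 0.3128]
tool_rot: [180.0, -0.0, 119.8]
force: [1.1, 0.1, 0.4]
grip_width: 0.0873
grasp_force: 0.0
```

Request:
play_rows --steps '[[[-0.0385,-0.0175,0.001,0,0,0.041,0.087],[-0.0395,-0.016,0.001,0,0,0.041,0.087],[-0.04,-0.0145,0.001,0,0,0.041,0.087],[-0.0405,-0.0125,0.001,0,0,0.041,0.087],[-0.041,-0.011,0.001,0,0,0.041,0.087],[-0.0415,-0.0095,0.001,0,0,0.041,0.087],[-0.0415,-0.0075,0.001,0,0,0.041,0.087],[-0.042,-0.006,0.001,0,0,0.041,0.087],[-0.042,-0.004,0.001,0,0,0.041,0.087],[-0.0425,-0.0025,0.001,0,0,0.041,0.087],[-0.0425,-0.001,0.001,0,0,0.041,0.087],[-0.0425,0.001,0.001,0,0,0.041,0.087]]]'

```text
time_s: 3.85
tool_pos: [0.5484, -0.1787, 0.3009]
tool_rot: [179.9, -0.0, 91.6]
force: [0.5, -0.1, 0.3]
grip_width: 0.0869
grasp_force: 0.0
```

```bash
python3 - <<'E'
from plan import *
o=get_obs();print(o["tool_pos"],o["tool_rot"],o["force"],o["time_s"],o["qpos"])
plan(.55,-.178,.14,91,6); 
E
```

```text
[ 0.54842993 -0.17870414  0.3009091 ] [ 1.79937044e+02 -2.32759410e-02  9.16480476e+01] [ 0.5342073  -0.05057298  0.27414311] 3.85 [-20.40279656   8.84883221  40.75781552  88.1285149   -5.8299221
  85.12103155  22.15658118]
[[0.0001,0.0003,0.0268,0.0,0.0,0.0019,0.087],[0.0001,0.0003,0.0268,0.0,0.0,0.0019,0.087],[0.0001,0.0003,0.0268,0.0,0.0,0.0019,0.087],[0.0001,0.0003,0.0268,0.0,0.0,0.0019,0.087],[0.0001,0.0003,0.0268,0.0,0.0,0.0019,0.087],[0.0001,0.0003,0.0268,0.0,0.0,0.0019,0.087]]
```

Request:
play_rows --steps '[[[0,0.0015,0.03,0,0,0.01,0.087],[0,0,0.035,0,0,0,0.087],[0,0,0.035,0,0,0,0.087],[0,0,0.035,0,0,0,0.087],[0,0,0.02,0,0,0,0.087],[0,0,0.015,0,0,0,0.07],[0,0,0.014,0,0,0,0.05],[0,0,0.014,0,0,0,0.035]]]'

```text
time_s: 4.65
tool_pos: [0.5506, -0.1772, 0.1024]
tool_rot: [179.9, 0.0, 91.2]
force: [0.6, -0.1, 0.7]
grip_width: 0.0706
grasp_force: 0.0
```

Request:
play_rows --steps '[[[0,0,0,0,0,0,0.03],[0,0,0,0,0,0,0.024],[0,0,0,0,0,0,0.018],[0,0,0,0,0,0,0.014],[0,0,0,0,0,0,0.01],[0,0,0,0,0,0,0.005],[0,0,0,0,0,0,0],[0,0,0,0,0,0,0],[0,0,0,0,0,0,0]]]' --force 30

```text
time_s: 5.55
tool_pos: [0.5501, -0.1771, 0.1027]
tool_rot: [180.0, -0.0, 91.2]
force: [-0.4, -0.9, 1.3]
grip_width: 0.0117
grasp_force: 29.9
```

Request:
play_rows --steps '[[[0,0,-0.005,0,0,0,0],[0,0,-0.01,0,0,0,0],[0,0,-0.015,0,0,0,0],[0,0,-0.02,0,0,0,0],[0,0,-0.025,0,0,0,0],[0,0,-0.03,0,0,0,0],[0,0,-0.03,0,0,0,0],[0,0,-0.03,0,0,0,0],[0,0,-0.025,0,0,0,0],[0,0,-0.015,0,0,0,0],[0,0,-0.005,0,0,0,0]]]'

```text
time_s: 6.65
tool_pos: [0.5501, -0.1777, 0.3147]
tool_rot: [179.9, 0.0, 91.1]
force: [-0.6, -0.6, -3.7]
grip_width: 0.0115
grasp_force: 29.9
```

```bash
python3 - <<'E'
from plan import *
o=get_obs();print(o["tool_pos"],o["tool_rot"],o["force"])
c=read_camera("scene"); cv2.imwrite("pics/s1.png",c["frame"][:,:,::-1])
e=plan(.5695,-.02,.315,87,6); plan(.5748,.1622,.315,85,8,e)
E
```

```text
[ 0.55014351 -0.17770323  0.31472192] [1.79860366e+02 1.89674614e-02 9.11081108e+01] [-0.55316396 -0.58738533 -3.67679282]
[[0.0262,0.0037,-0.0001,0.0,0.0,0.012,0.087],[0.0262,0.0034,-0.0001,0.0,0.0,0.012,0.087],[0.0263,0.0031,-0.0001,0.0,0.0,0.012,0.087],[0.0263,0.0028,-0.0001,0.0,0.0,0.012,0.087],[0.0263,0.0025,-0.0001,0.0,0.0,0.012,0.087],[0.0263,0.0022,-0.0001,0.0,0.0,0.012,0.087]]
[[0.0228,-0.0005,-0.0,0.0,0.0,0.0044,0.087],[0.0228,-0.0006,-0.0,0.0,0.0,0.0044,0.087],[0.0228,-0.0007,-0.0,0.0,0.0,0.0044,0.087],[0.0228,-0.0008,-0.0,0.0,0.0,0.0044,0.087],[0.0228,-0.0009,-0.0,0.0,0.0,0.0044,0.087],[0.0228,-0.001,-0.0,0.0,0.0,0.0044,0.087],[0.0228,-0.0011,-0.0,0.0,0.0,0.0044,0.087],[0.0228,-0.0012,-0.0,0.0,0.0,0.0044,0.087]]
```

Request:
play_rows --steps '[[[0.01,0.0015,0,0,0,0.006,0],[0.02,0.003,0,0,0,0.008,0],[0.03,0.0045,0,0,0,0.01,0],[0.035,0.0045,0,0,0,0.012,0],[0.035,0.0035,0,0,0,0.012,0],[0.035,0.003,0,0,0,0.012,0],[0.035,-0.0005,0,0,0,0.012,0],[0.035,-0.001,0,0,0,0.012,0],[0.035,-0.001,0,0,0,0.01,0],[0.035,-0.0015,0,0,0,0.008,0],[0.025,-0.001,0,0,0,0.004,0],[0.01,-0.001,0,0,0,0,0]]]'

```text
time_s: 7.9
tool_pos: [0.5742, 0.1677, 0.3101]
tool_rot: [-179.8, 0.0, 85.4]
force: [0.5, 0.3, -4.2]
grip_width: 0.0119
grasp_force: 29.9
```

```bash
python3 - <<'E'
from plan import *
import cv2
o=get_obs();print(o["tool_pos"],o["tool_rot"],o["force"])
for n in("scene","top"):
    c=read_camera(n); cv2.imwrite(f"pics/{n}2.png",c["frame"][:,:,::-1])
    for r in silhouettes(n,"board_center")[:2]: print(n,r["p"],r["extent"],r["pixels"].sum())
    if n=="scene":
        P=np.array(o["tool_pos"]); th=np.radians(o["tool_rot"][2]-90); X=np.array([np.cos(th),np.sin(th),0]);Y=np.array([-np.sin(th),np.cos(th),0]);Z=np.array([0,0,1])
        F=P-.0907*Z
        a=cv2.resize(c["frame"][100:300,270:450,::-1],None,fx=3,fy=3,interpolation=2)
        for y,z in((-.08,0),(.08,0),(.08,.09),(-.08,.09),(-.018,.12),(.018,.12)):
            q=proj(c,F+y*Y+z*Z+X*.0015)[0]; print(y,z,q); cv2.circle(a,tuple(int(v) for v in ((q-[270,100])*3+1)),3,(0,0,255),1)
        cv2.imwrite("pics/e.png",a)
E
```

```text
[0.57417511 0.16770521 0.31014046] [-1.79765085e+02  1.62092705e-02  8.54025316e+01] [ 0.45441608  0.26350452 -4.18252272]
scene 0.95 [356.1, 161.2, 426.0, 204.2] 1493
scene 0.66 [422.0, 188.6, 442.6, 210.5] 147
-0.08 0 [357.70496155 201.73040828]
0.08 0 [425.70328678 186.59463058]
0.08 0.09 [432.46825239 159.54644426]
-0.08 0.09 [359.87550861 175.20635237]
-0.018 0.12 [389.7941431  159.31779225]
0.018 0.12 [406.50198246 155.75533617]
top 0.72 [247.8, 231.4, 273.0, 243.2] 223
top 0.54 [104.4, 217.5, 140.0, 244.4] 704
```

View pics/e.png

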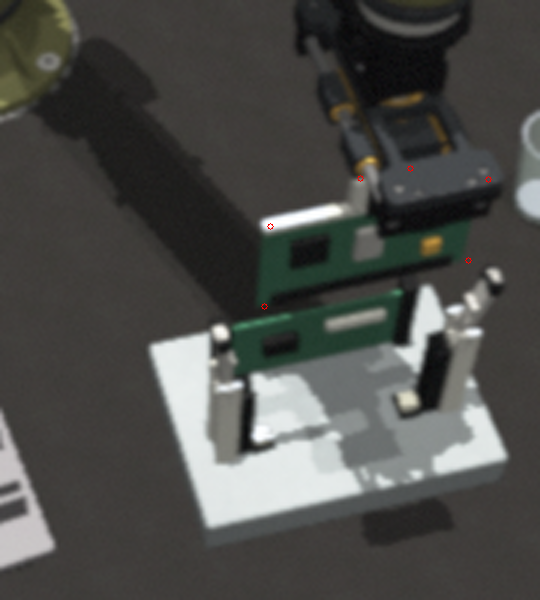

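Request:
play_rows --steps '[[[-0.0055,0.001,0,0,0,0.006,0],[0,0,0.005,0,0,0,0],[0,0,0.01,0,0,0,0],[0,0,0.015,0,0,0,0],[0,0,0.015,0,0,0,0],[0,0,0.015,0,0,0,0],[0,0,0.01,0,0,0,0],[0,0,0.01,0,0,0,0],[0,0,0.005,0,0,0,0],[0,0,0,0,0,0,0]]]'

```text
time_s: 9.1
tool_pos: [0.5761, 0.1573, 0.2268]
tool_rot: [-179.9, 0.0, 84.7]
force: [0.4, 0.4, -2.0]
grip_width: 0.012
grasp_force: 29.9
```

```bash
python3 - <<'E'
from plan import *
o=get_obs();print(o["tool_pos"],o["tool_rot"],o["force"])
c=read_camera("scene"); cv2.imwrite("pics/f.png",cv2.resize(c["frame"][130:270,315:445,::-1],None,fx=5,fy=4.28*1,interpolation=2) if 0 else cv2.resize(c["frame"][150:265,315:445,::-1],None,fx=5,fy=5,interpolation=2))
t=read_camera("top"); cv2.imwrite("pics/top3.png",t["frame"][:,:,::-1])
E
```

```text
[0.57614096 0.15730404 0.22676887] [-1.79942401e+02  3.28266751e-02  8.47347634e+01] [ 0.39964864  0.41050162 -2.02171981]
```

View pics/f.png

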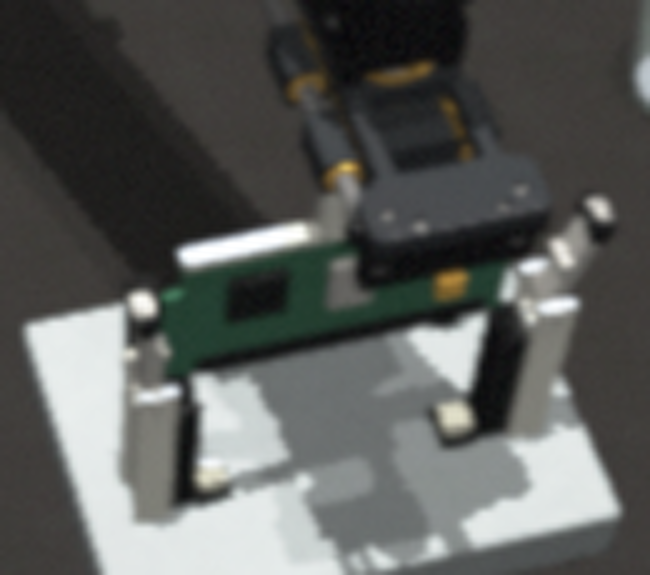

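Request:
play_rows --steps '[[[0.003,-0.001,0,0,0,-0.005,0],[0.002,-0.001,0,0,0,0,0],[0,0,0.004,0,0,0,0],[0,0,0.004,0,0,0,0],[0,0,0.004,0,0,0,0],[0,0,0,0,0,0,0],[0,0,0,0,0,0,0]]]'

```text
time_s: 9.9
tool_pos: [0.5749, 0.1623, 0.2153]
tool_rot: [-180.0, 0.0, 85.0]
force: [-1.2, 0.3, -2.0]
grip_width: 0.0115
grasp_force: 29.9
```

Request:
play_rows --steps '[[[0,0,0.003,0,0,0,0],[0,0,0.003,0,0,0,0],[0,0,0,0,0,0,0]]]'

```text
time_s: 10.2
tool_pos: [0.5746, 0.1624, 0.209]
tool_rot: [-180.0, 0.0, 85.0]
force: [-0.1, 0.0, -3.0]
grip_width: 0.0114
grasp_force: 29.9
```

Request:
play_rows --steps '[[[0,0,0.002,0,0,0,0],[0,0,0.002,0,0,0,0],[0,0,0,0,0,0,0]]]'

```text
time_s: 10.5
tool_pos: [0.5752, 0.1625, 0.2055]
tool_rot: [180.0, -0.0, 85.0]
force: [0.6, -0.1, -2.7]
grip_width: 0.0116
grasp_force: 29.9
```

Request:
play_rows --steps '[[[0,0,0.002,0,0,0,0],[0,0,0.001,0,0,0,0],[0,0,0,0,0,0,0]]]'

```text
time_s: 10.8
tool_pos: [0.5757, 0.1624, 0.2029]
tool_rot: [179.9, -0.0, 85.0]
force: [2.7, 0.5, -2.9]
grip_width: 0.0114
grasp_force: 29.9
```

Request:
play_rows --steps '[[[0,0,0.002,0,0,0,0],[0,0,0.001,0,0,0,0],[0,0,0,0,0,0,0]]]'

```text
time_s: 11.1
tool_pos: [0.5754, 0.1624, 0.1996]
tool_rot: [179.9, -0.0, 85.0]
force: [4.3, -0.2, -2.5]
grip_width: 0.0118
grasp_force: 30.0
```

```bash
python3 - <<'E'
from h import *
o=get_obs();print(o["tool_pos"],o["tool_rot"],o["force"],o["wrist_torque"])
E
```

```text
[0.57544025 0.16237745 0.19957644] [ 1.79931487e+02 -3.68655526e-03  8.50077444e+01] [ 4.3043925  -0.20598671 -2.4937204 ] [-0.11214882 -1.05856281 -0.05402998]
```

Request:
play_rows --steps '[[[0,0.0015,0,0,0,0,0],[0,0,0.001,0,0,0,0],[0,0,0.001,0,0,0,0],[0,0,0,0,0,0,0]]]'

```text
time_s: 11.5
tool_pos: [0.5762, 0.1624, 0.1972]
tool_rot: [-180.0, 0.0, 85.0]
force: [1.1, -0.3, -3.2]
grip_width: 0.0117
grasp_force: 29.9
```

Request:
play_rows --steps '[[[0,0,0.002,0,0,0,0],[0,0,0.002,0,0,0,0],[0,0,0,0,0,0,0]]]'

```text
time_s: 11.8
tool_pos: [0.5762, 0.1624, 0.1931]
tool_rot: [-180.0, 0.0, 85.0]
force: [1.8, -0.0, -3.5]
grip_width: 0.0121
grasp_force: 29.9
```

```bash
python3 - <<'E'
from h import *
o=get_obs();print(o["tool_pos"],o["tool_rot"],o["force"],o["wrist_torque"])
E
```

```text
[0.57621099 0.16239168 0.19310166] [-1.79971972e+02  5.57631891e-03  8.50194338e+01] [ 1.77477841 -0.00456498 -3.54844092] [-0.03321227 -0.53164197 -0.10575023]
```

Request:
play_rows --steps '[[[0,0.0008,0.002,0,0,0,0],[0,0,0.003,0,0,0,0],[0,0,0.003,0,0,0,0],[0,0,0.003,0,0,0,0],[0,0,0.002,0,0,0,0]]]'

```text
time_s: 12.3
tool_pos: [0.5769, 0.1622, 0.18]
tool_rot: [-180.0, 0.0, 85.0]
force: [0.9, -0.2, -2.2]
grip_width: 0.0119
grasp_force: 29.9
```

Request:
play_rows --steps '[[[0,0,0.003,0,0,0,0],[0,0,0.003,0,0,0,0],[0,0,0.003,0,0,0,0],[0,0,0.002,0,0,0,0],[0,0,0,0,0,0,0]]]'

```text
time_s: 12.8
tool_pos: [0.577, 0.1623, 0.1691]
tool_rot: [-180.0, 0.0, 85.0]
force: [0.5, -0.2, -3.9]
grip_width: 0.012
grasp_force: 29.9
```

Request:
play_rows --steps '[[[0,0,0.003,0,0,0,0],[0,0,0.003,0,0,0,0],[0,0,0.003,0,0,0,0],[0,0,0.002,0,0,0,0],[0,0,0,0,0,0,0]]]'

```text
time_s: 13.3
tool_pos: [0.5771, 0.1622, 0.1582]
tool_rot: [-180.0, 0.0, 85.0]
force: [0.1, 0.7, -2.9]
grip_width: 0.012
grasp_force: 29.9
```

Request:
play_rows --steps '[[[0,0,0.003,0,0,0,0],[0,0,0.003,0,0,0,0],[0,0,0.003,0,0,0,0],[0,0,0,0,0,0,0]]]'

```text
time_s: 13.7
tool_pos: [0.577, 0.1622, 0.149]
tool_rot: [-180.0, 0.0, 85.0]
force: [0.6, 0.1, -3.4]
grip_width: 0.0117
grasp_force: 29.9
```

Request:
play_rows --steps '[[[0,0,0.001,0,0,0,0],[0,0,0.001,0,0,0,0],[0,0,0,0,0,0,0]]]'

```text
time_s: 14.0
tool_pos: [0.5772, 0.1623, 0.1474]
tool_rot: [-180.0, 0.0, 85.0]
force: [0.2, 0.8, -3.5]
grip_width: 0.0118
grasp_force: 29.9
```

Request:
play_rows --steps '[[[0,0,0.001,0,0,0,0],[0,0,0.001,0,0,0,0],[0,0,0,0,0,0,0]]]'

```text
time_s: 14.3
tool_pos: [0.5771, 0.1623, 0.1454]
tool_rot: [-180.0, -0.0, 85.0]
force: [0.3, -0.9, -3.6]
grip_width: 0.0117
grasp_force: 29.9
```

Request:
play_rows --steps '[[[0,0,0.001,0,0,0,0],[0,0,0.001,0,0,0,0],[0,0,0,0,0,0,0]]]'

```text
time_s: 14.6
tool_pos: [0.5772, 0.1623, 0.1434]
tool_rot: [-180.0, 0.0, 85.0]
force: [-0.5, -0.4, -3.5]
grip_width: 0.0119
grasp_force: 29.9
```

Request:
play_rows --steps '[[[0,0,0.001,0,0,0,0],[0,0,0.001,0,0,0,0],[0,0,0,0,0,0,0]]]'

```text
time_s: 14.9
tool_pos: [0.5772, 0.1623, 0.1414]
tool_rot: [-180.0, 0.0, 85.0]
force: [0.5, 1.0, -3.5]
grip_width: 0.0116
grasp_force: 29.9
```

Request:
play_rows --steps '[[[0,0,0.001,0,0,0,0],[0,0,0,0,0,0,0]]]'

```text
time_s: 15.1
tool_pos: [0.5772, 0.1622, 0.1405]
tool_rot: [-180.0, 0.0, 85.0]
force: [-0.0, -0.3, -3.2]
grip_width: 0.0116
grasp_force: 29.9
```

Request:
play_rows --steps '[[[0,0,0.001,0,0,0,0],[0,0,0,0,0,0,0]]]'

```text
time_s: 15.3
tool_pos: [0.5772, 0.1623, 0.1395]
tool_rot: [-180.0, -0.0, 85.0]
force: [0.1, -0.5, -4.0]
grip_width: 0.0118
grasp_force: 29.9
```

Request:
play_rows --steps '[[[0,0,0.001,0,0,0,0],[0,0,0,0,0,0,0]]]'

```text
time_s: 15.5
tool_pos: [0.5775, 0.1622, 0.1391]
tool_rot: [180.0, -0.0, 85.0]
force: [0.2, -0.8, 0.0]
grip_width: 0.0118
grasp_force: 29.9
```

Request:
play_rows --steps '[[[0,0,0.001,0,0,0,0],[0,0,0,0,0,0,0]]]'

```text
time_s: 15.7
tool_pos: [0.5777, 0.1617, 0.1388]
tool_rot: [179.9, -0.0, 85.0]
force: [-2.1, -1.8, 4.2]
grip_width: 0.0121
grasp_force: 30.0
```

Request:
play_rows --steps '[[[0,0,-0.001,0,0,0,0],[0,0,0,0,0,0,0],[0,0,0,0,0,0,0.014],[0,0,0,0,0,0,0.02],[0,0,0,0,0,0,0.03],[0,0,0,0,0,0,0.04],[0,0,0,0,0,0,0.04],[0,0,0,0,0,0,0.04],[0,0,0,0,0,0,0.04]]]'

```text
time_s: 16.6
tool_pos: [0.5772, 0.1623, 0.1385]
tool_rot: [180.0, -0.0, 85.0]
force: [0.0, -0.1, 0.6]
grip_width: 0.0394
grasp_force: 0.0
```

```bash
python3 - <<'E'
from h import *
o=get_obs();print(o["tool_pos"],o["tool_rot"],o["force"],o["qpos"])
c=read_camera("scene"); cv2.imwrite("pics/g.png",cv2.resize(c["frame"][165:280,315:445,::-1],None,fx=5,fy=5,interpolation=2))
E
```

```text
[0.57724233 0.16232693 0.13854804] [ 1.79995547e+02 -3.92155315e-03  8.50173297e+01] [ 0.02321838 -0.12408246  0.64006772] [-41.09163263  16.29085336  27.1083057   97.66156305  -7.92964545
  67.94323777 -16.91334772]
```

View pics/g.png

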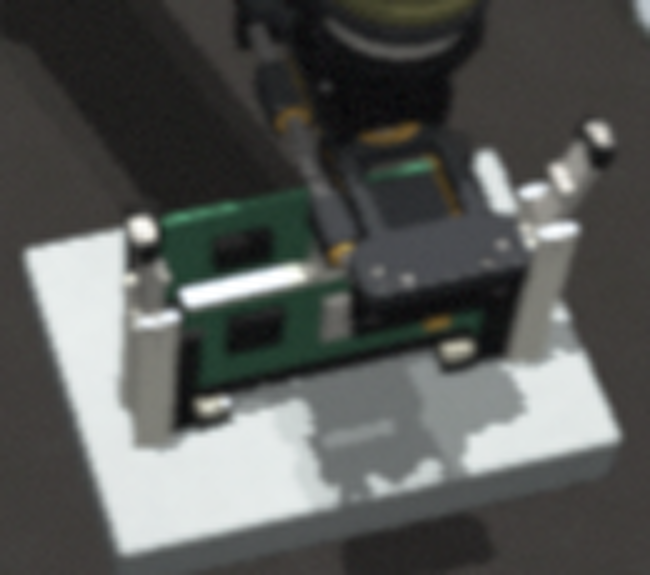

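The board is in both guides on its sockets with both levers open. Next I retreat upward and go to the outer side of lever_a.

Request:
play_rows --steps '[[[0,0,-0.005,0,0,0,0.04],[0,0,-0.015,0,0,0,0.04],[0,0,-0.025,0,0,0,0.04],[0,0,-0.025,0,0,0,0.04],[0,0,-0.025,0,0,0,0.02],[0,0,-0.02,0,0,0,0],[0.02,0,-0.005,0,0,0,0],[0.03,0,0,0,0,0,0],[0.035,0,0,0,0,0,0],[0.035,0,0,0,0,0,0],[0.025,0,0,0,0,0,0]]]' --force 20

```text
time_s: 17.75
tool_pos: [0.5884, 0.3119, 0.2578]
tool_rot: [-179.9, -0.1, 85.2]
force: [0.2, 0.3, 0.0]
grip_width: 0.0013
grasp_force: 0.0
```

Request:
play_rows --steps '[[[0.005,0,0.01,0,0,0,0],[0,0,0.02,0,0,0,0],[0,0,0.025,0,0,0,0],[0,0,0.015,0,0,0,0],[0,0,0.005,0,0,0,0],[0,0,0,0,0,0,0]]]'

```text
time_s: 18.35
tool_pos: [0.5899, 0.3114, 0.1829]
tool_rot: [-179.9, 0.0, 85.0]
force: [-0.2, -0.5, 0.5]
grip_width: 0.0001
grasp_force: 0.0
```

```bash
cat > lev.py <<'E'
from h import *
o=get_obs(); P=np.array(o["tool_pos"]); D=P-[.577,.1622,.042]
print("seat xyz mm",np.round([1e3*(D[0]*.9962-D[1]*.0872),1e3*(D[0]*.0872+D[1]*.9962),1e3*D[2]],1),o["tool_rot"],np.round(o["force"],1),o["time_s"])
E
python3 lev.py; python3 - <<'E'
import numpy as np
for th in np.r_[1.9,1.7,1.57:.1:-.1,.1,0]:
    s=50+7*(1-min(th,1.57)/1.57); print(round(th,2), "TCP y,z seat", np.round([98-s*np.cos(th)+5*np.sin(th)+9.5, 98+s*np.sin(th)+5*np.cos(th)],1))
E
```

```text
seat xyz mm [ -0.2 149.7 140.9] [-1.79937073e+02  4.92055921e-02  8.49955158e+01] [-0.2 -0.5  0.5] 18.35
1.9 TCP y,z seat [128.4 143.7]
1.7 TCP y,z seat [118.9 146.9]
1.57 TCP y,z seat [112.5 148. ]
1.47 TCP y,z seat [107.4 148.7]
1.37 TCP y,z seat [102.2 148.9]
1.27 TCP y,z seat [ 97.1 148.5]
1.17 TCP y,z seat [ 91.9 147.6]
1.07 TCP y,z seat [ 86.8 146.2]
0.97 TCP y,z seat [ 81.8 144.3]
0.87 TCP y,z seat [ 77.1 141.8]
0.77 TCP y,z seat [ 72.5 138.9]
0.67 TCP y,z seat [ 68.3 135.5]
0.57 TCP y,z seat [ 64.3 131.6]
0.47 TCP y,z seat [ 60.8 127.3]
0.37 TCP y,z seat [ 57.7 122.7]
0.27 TCP y,z seat [ 55.1 117.7]
0.17 TCP y,z seat [ 52.9 112.4]
0.1 TCP y,z seat [ 51.7 108.6]
0.0 TCP y,z seat [ 50.5 103. ]
```

Request:
play_rows --steps '[[[-0.008,0,0,0,0,0,0],[-0.008,0,-0.001,0,0,0,0],[-0.006,0,-0.001,0,0,0,0],[-0.005,0,-0.001,0,0,0,0],[-0.005,0,-0.001,0,0,0,0],[-0.005,0,-0.001,0,0,0,0],[-0.005,0,-0.001,0,0,0,0],[-0.005,0,0,0,0,0,0],[-0.005,0,0,0,0,0,0]]]'

```text
time_s: 19.25
tool_pos: [0.5855, 0.2596, 0.1893]
tool_rot: [-180.0, 0.0, 85.0]
force: [0.4, 0.8, -0.2]
grip_width: 0.0006
grasp_force: 0.6
```

Request:
play_rows --steps '[[[-0.005,0,0.001,0,0,0,0],[-0.005,0,0.001,0,0,0,0],[-0.005,0,0.0015,0,0,0,0],[-0.005,0,0.002,0,0,0,0],[-0.005,0,0.0025,0,0,0,0],[-0.0045,0,0.003,0,0,0,0],[-0.0045,0,0.0035,0,0,0,0],[0,0,0,0,0,0,0]]]'

```text
time_s: 20.05
tool_pos: [0.5826, 0.2245, 0.1744]
tool_rot: [-180.0, 0.1, 84.9]
force: [0.2, -0.4, -0.4]
grip_width: 0.0006
grasp_force: 0.0
```

```bash
python3 lev.py; python3 - <<'E'
from h import *
c=read_camera("scene"); cv2.imwrite("pics/h.png",cv2.resize(c["frame"][165:280,315:445,::-1],None,fx=5,fy=5,interpolation=2))
E
```

```text
seat xyz mm [1.000e-01 6.260e+01 1.324e+02] [-1.79960867e+02  7.90843133e-02  8.49432246e+01] [ 0.2 -0.4 -0.4] 20.05
```

View pics/h.png

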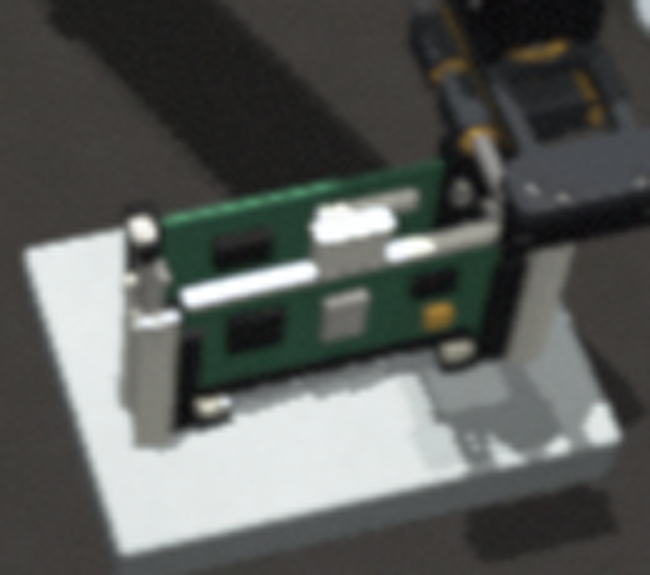

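Request:
play_rows --steps '[[[-0.0015,0,0.002,0,0,0,0],[-0.0015,0,0.002,0,0,0,0],[-0.001,0,0.002,0,0,0,0],[-0.001,0,0.002,0,0,0,0],[0,0,0,0,0,0,0]]]'

```text
time_s: 20.6
tool_pos: [0.5823, 0.2208, 0.1667]
tool_rot: [-180.0, 0.0, 85.0]
force: [0.1, 0.8, -0.9]
grip_width: 0.0005
grasp_force: 0.1
```

Request:
play_rows --steps '[[[-0.001,0,0.001,0,0,0,0],[0,0,0.001,0,0,0,0],[-0.001,0,0.001,0,0,0,0],[0,0,0,0,0,0,0]]]'

```text
time_s: 21.0
tool_pos: [0.5821, 0.219, 0.1639]
tool_rot: [-180.0, -0.0, 85.0]
force: [0.0, -0.1, 0.2]
grip_width: 0.0004
grasp_force: 0.1
```

Request:
play_rows --steps '[[[-0.001,0,0.001,0,0,0,0],[0,0,0.001,0,0,0,0],[0,0,0.001,0,0,0,0],[0,0,0,0,0,0,0]]]'

```text
time_s: 21.4
tool_pos: [0.5821, 0.2178, 0.1609]
tool_rot: [-180.0, 0.0, 85.0]
force: [-0.9, -0.8, 0.1]
grip_width: 0.0002
grasp_force: 0.1
```

Request:
play_rows --steps '[[[-0.001,0,0.001,0,0,0,0],[0,0,0.001,0,0,0,0],[0,0,0.001,0,0,0,0],[0,0,0,0,0,0,0]]]'

```text
time_s: 21.8
tool_pos: [0.5821, 0.2169, 0.1585]
tool_rot: [180.0, -0.0, 85.0]
force: [-1.2, -0.6, 3.1]
grip_width: 0.0005
grasp_force: 1.4
```

Request:
play_rows --steps '[[[-0.001,0,0.001,0,0,0,0],[0,0,0.001,0,0,0,0],[0,0,0,0,0,0,0]]]'

```text
time_s: 22.1
tool_pos: [0.5821, 0.2164, 0.157]
tool_rot: [180.0, -0.1, 85.0]
force: [-2.5, -0.2, 5.5]
grip_width: 0.0005
grasp_force: 2.8
```

Request:
play_rows --steps '[[[0,0,0.001,0,0,0,0],[0,0,0.001,0,0,0,0],[0,0,0,0,0,0,0]]]'

```text
time_s: 22.4
tool_pos: [0.5821, 0.2158, 0.155]
tool_rot: [180.0, -0.0, 85.0]
force: [-1.3, -1.4, 7.1]
grip_width: 0.0006
grasp_force: 3.1
```

Request:
play_rows --steps '[[[0,0,0.001,0,0,0,0],[0,0,0.001,0,0,0,0],[0,0,0,0,0,0,0]]]'

```text
time_s: 22.7
tool_pos: [0.582, 0.2153, 0.153]
tool_rot: [180.0, 0.0, 85.0]
force: [-3.0, -2.7, 7.0]
grip_width: 0.0009
grasp_force: 3.2
```

Request:
play_rows --steps '[[[0,0,0.001,0,0,0,0],[0,0,0.001,0,0,0,0],[0,0,0,0,0,0,0]]]'

```text
time_s: 23.0
tool_pos: [0.582, 0.2148, 0.1509]
tool_rot: [-180.0, 0.1, 85.0]
force: [-3.2, -2.4, 7.1]
grip_width: 0.0003
grasp_force: 3.2
```

Request:
play_rows --steps '[[[0,0,0.001,0,0,0,0],[0,0,0,0,0,0,0]]]'

```text
time_s: 23.2
tool_pos: [0.582, 0.2146, 0.1499]
tool_rot: [-180.0, 0.1, 85.0]
force: [-3.3, -3.1, 6.7]
grip_width: 0.0001
grasp_force: 3.2
```

Request:
play_rows --steps '[[[0,0,0.001,0,0,0,0],[0,0,0,0,0,0,0]]]'

```text
time_s: 23.4
tool_pos: [0.582, 0.2145, 0.1488]
tool_rot: [-180.0, 0.1, 85.0]
force: [-1.3, -4.4, 7.6]
grip_width: 0.0004
grasp_force: 3.3
```

Request:
play_rows --steps '[[[0,0,0.001,0,0,0,0],[0,0,0,0,0,0,0]]]'

```text
time_s: 23.6
tool_pos: [0.582, 0.2143, 0.1478]
tool_rot: [-180.0, 0.1, 85.0]
force: [-3.6, -2.2, 6.7]
grip_width: 0.0005
grasp_force: 3.2
```

Request:
play_rows --steps '[[[0,0,0.001,0,0,0,0],[0,0,0,0,0,0,0]]]'

```text
time_s: 23.8
tool_pos: [0.582, 0.2142, 0.1468]
tool_rot: [-180.0, 0.1, 84.9]
force: [-2.9, -4.2, 6.8]
grip_width: 0.0007
grasp_force: 3.3
```

Request:
play_rows --steps '[[[-0.001,0,0.001,0,0,0,0],[0,0,0,0,0,0,0]]]'

```text
time_s: 24.0
tool_pos: [0.582, 0.214, 0.1459]
tool_rot: [180.0, 0.0, 85.0]
force: [-2.1, -1.6, 6.3]
grip_width: 0.0002
grasp_force: 3.2
```

Request:
play_rows --steps '[[[0,0,0.001,0,0,0,0],[0,0,0,0,0,0,0]]]'

```text
time_s: 24.2
tool_pos: [0.582, 0.2139, 0.145]
tool_rot: [180.0, 0.0, 85.0]
force: [-2.7, -2.1, 7.1]
grip_width: 0.0004
grasp_force: 3.5
```

Request:
play_rows --steps '[[[0,0,0.0005,0,0,0,0],[0,0,0,0,0,0,0]]]'

```text
time_s: 24.4
tool_pos: [0.582, 0.2139, 0.1448]
tool_rot: [180.0, 0.0, 85.0]
force: [-3.0, -3.8, 8.0]
grip_width: 0.0004
grasp_force: 4.3
```

Request:
play_rows --steps '[[[0,0,0.0005,0,0,0,0],[0,0,0,0,0,0,0]]]'

```text
time_s: 24.6
tool_pos: [0.582, 0.2139, 0.1446]
tool_rot: [180.0, 0.0, 85.0]
force: [-3.7, -2.5, 10.8]
grip_width: 0.0005
grasp_force: 5.0
```

Request:
play_rows --steps '[[[0,0,0.0005,0,0,0,0],[0,0,0,0,0,0,0]]]'

```text
time_s: 24.8
tool_pos: [0.582, 0.2139, 0.1445]
tool_rot: [180.0, 0.0, 85.0]
force: [-4.6, -2.7, 11.1]
grip_width: 0.0007
grasp_force: 5.8
```

Request:
play_rows --steps '[[[0,0,0.0005,0,0,0,0],[0,0,0.0003,0,0,0,0],[0,0,0,0,0,0,0],[0,0,0,0,0,0,0]]]'

```text
time_s: 25.2
tool_pos: [0.5821, 0.2139, 0.1442]
tool_rot: [180.0, 0.0, 85.0]
force: [-5.7, -4.1, 13.8]
grip_width: 0.0005
grasp_force: 7.0
```

Request:
play_rows --steps '[[[0,0,0.0004,0,0,0,0],[0,0,0,0,0,0,0],[0,0,0,0,0,0,0]]]'

```text
time_s: 25.5
tool_pos: [0.5821, 0.2139, 0.1441]
tool_rot: [180.0, -0.0, 85.0]
force: [-5.8, -5.1, 14.8]
grip_width: 0.0003
grasp_force: 7.6
```

Request:
play_rows --steps '[[[0,0,-0.002,0,0,0,0],[0,0,-0.004,0,0,0,0],[0,0,-0.02,0,0,0,0],[0,0,-0.03,0,0,0,0],[0,0,-0.03,0,0,0,0],[0,0,-0.03,0,0,0,0],[-0.02,0,-0.005,0,0,0,0],[-0.04,0,0,0,0,0,0],[-0.045,0,0,0,0,0,0],[-0.045,0,0,0,0,0,0],[-0.03,0,0,0,0,0,0],[-0.015,0,0,0,0,0,0]]]'

```text
time_s: 26.7
tool_pos: [0.564, 0.0162, 0.2617]
tool_rot: [-180.0, 0.0, 84.7]
force: [0.5, 0.5, -0.6]
grip_width: 0.0001
grasp_force: 0.0
```

```bash
python3 lev.py; python3 - <<'E'
from h import *
c=read_camera("scene"); cv2.imwrite("pics/i.png",cv2.resize(c["frame"][165:280,315:445,::-1],None,fx=5,fy=5,interpolation=2))
E
```

```text
seat xyz mm [-2.000e-01 -1.466e+02  2.197e+02] [-1.79961996e+02  4.89060462e-02  8.46979508e+01] [ 0.5  0.5 -0.6] 26.7
```

View pics/i.png

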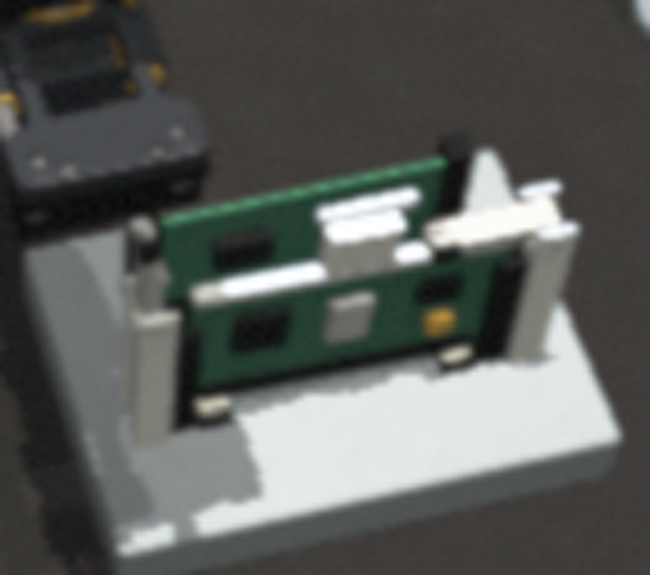

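Lever_a lies level on the board's right end (crop 495,225), and lever_b is still upright. Now the mirrored motion for lever_b.

Request:
play_rows --steps '[[[0,0,0.01,0,0,-0.005,0],[0,0,0.02,0,0,0,0],[0,0,0.025,0,0,0,0],[0,0,0.018,0,0,0,0],[0,0,0.005,0,0,0,0],[0,0,0,0,0,0,0]]]'

```text
time_s: 27.35
tool_pos: [0.5643, 0.0229, 0.1829]
tool_rot: [-179.9, 0.0, 85.5]
force: [-0.3, 0.2, -0.1]
grip_width: 0.0007
grasp_force: 0.0
```

Request:
play_rows --steps '[[[0.008,0,0,0,0,0,0],[0.008,0,-0.001,0,0,0,0],[0.006,0,-0.001,0,0,0,0],[0.005,0,-0.001,0,0,0,0],[0.005,0,-0.001,0,0,0,0],[0.005,0,-0.001,0,0,0,0],[0.005,0,-0.001,0,0,0,0],[0.005,0,0,0,0,0,0],[0.005,0,0,0,0,0,0]]]'

```text
time_s: 28.25
tool_pos: [0.5692, 0.073, 0.1904]
tool_rot: [180.0, -0.0, 85.3]
force: [-1.4, -0.8, 0.8]
grip_width: 0.0007
grasp_force: 0.5
```

```bash
python3 lev.py
```

```text
seat xyz mm [  0.  -89.5 148.4] [ 1.79993702e+02 -7.58616258e-03  8.52958740e+01] [-1.4 -0.8  0.8] 28.25
```

Request:
play_rows --steps '[[[0.005,0,0.002,0,0,0,0],[0.005,0,0.002,0,0,0,0],[0.005,0,0.0025,0,0,0,0],[0.0045,0,0.003,0,0,0,0],[0.004,0,0.0035,0,0,0,0],[0.0035,0,0.0035,0,0,0,0],[0,0,0,0,0,0,0]]]'

```text
time_s: 28.95
tool_pos: [0.571, 0.1006, 0.1732]
tool_rot: [-179.9, -0.0, 85.4]
force: [-0.0, 0.2, 0.3]
grip_width: 0.0003
grasp_force: 0.0
```

Request:
play_rows --steps '[[[0.0015,0,0.002,0,0,0,0],[0.0015,0,0.002,0,0,0,0],[0.001,0,0.002,0,0,0,0],[0.001,0,0.002,0,0,0,0],[0,0,0,0,0,0,0]]]'

```text
time_s: 29.45
tool_pos: [0.5717, 0.1048, 0.1655]
tool_rot: [-180.0, -0.0, 85.3]
force: [0.6, 0.3, -0.3]
grip_width: 0.0004
grasp_force: 0.0
```

```bash
python3 lev.py
```

```text
seat xyz mm [ -0.3 -57.6 123.5] [-1.79987818e+02 -5.59131721e-03  8.53183020e+01] [ 0.6  0.3 -0.3] 29.45
```

Request:
play_rows --steps '[[[0.001,0,0.001,0,0,0,0],[0,0,0.001,0,0,0,0],[0.001,0,0.001,0,0,0,0],[0,0,0,0,0,0,0]]]'

```text
time_s: 29.85
tool_pos: [0.5719, 0.1066, 0.1627]
tool_rot: [-180.0, 0.0, 85.3]
force: [-0.1, 0.1, 0.5]
grip_width: 0.0005
grasp_force: 0.1
```

Request:
play_rows --steps '[[[0.001,0,0.001,0,0,0,0],[0,0,0.001,0,0,0,0],[0,0,0,0,0,0,0]]]'

```text
time_s: 30.15
tool_pos: [0.572, 0.1077, 0.1607]
tool_rot: [-180.0, -0.0, 85.3]
force: [0.4, -0.3, -0.1]
grip_width: 0.0005
grasp_force: 0.1
```

Request:
play_rows --steps '[[[0.001,0,0.001,0,0,0,0],[0,0,0.001,0,0,0,0],[0,0,0,0,0,0,0]]]'

```text
time_s: 30.45
tool_pos: [0.5721, 0.1087, 0.1588]
tool_rot: [180.0, -0.0, 85.3]
force: [0.3, -0.1, -0.2]
grip_width: 0.0002
grasp_force: 0.2
```

Request:
play_rows --steps '[[[0.001,0,0.001,0,0,0,0],[0,0,0.001,0,0,0,0],[0,0,0,0,0,0,0]]]'

```text
time_s: 30.75
tool_pos: [0.5723, 0.1093, 0.1573]
tool_rot: [180.0, -0.0, 85.3]
force: [-0.8, -1.6, 3.5]
grip_width: 0.0004
grasp_force: 2.0
```

Request:
play_rows --steps '[[[0,0,0.001,0,0,0,0],[0.0005,0,0.001,0,0,0,0],[0,0,0,0,0,0,0]]]'

```text
time_s: 31.05
tool_pos: [0.5724, 0.1099, 0.1553]
tool_rot: [180.0, -0.0, 85.3]
force: [-0.5, -1.6, 4.5]
grip_width: 0.0008
grasp_force: 2.4
```

Request:
play_rows --steps '[[[0,0,0.001,0,0,0,0],[0.0005,0,0.001,0,0,0,0],[0,0,0,0,0,0,0]]]'

```text
time_s: 31.35
tool_pos: [0.5724, 0.1104, 0.1532]
tool_rot: [180.0, -0.0, 85.3]
force: [-1.4, -1.8, 4.7]
grip_width: 0.0003
grasp_force: 2.3
```

Request:
play_rows --steps '[[[0,0,0.001,0,0,0,0],[0.0005,0,0.001,0,0,0,0],[0,0,0,0,0,0,0]]]'

```text
time_s: 31.65
tool_pos: [0.5725, 0.1109, 0.1511]
tool_rot: [180.0, -0.0, 85.3]
force: [-2.3, -0.7, 4.2]
grip_width: 0.0004
grasp_force: 2.3
```

Request:
play_rows --steps '[[[0,0,0.001,0,0,0,0],[0,0,0,0,0,0,0]]]'

```text
time_s: 31.85
tool_pos: [0.5725, 0.111, 0.1501]
tool_rot: [180.0, -0.0, 85.3]
force: [-0.2, -2.0, 4.1]
grip_width: 0.0006
grasp_force: 2.4
```

Request:
play_rows --steps '[[[0.0005,0,0.001,0,0,0,0],[0,0,0.001,0,0,0,0],[0,0,0,0,0,0,0]]]'

```text
time_s: 32.15
tool_pos: [0.5725, 0.1114, 0.148]
tool_rot: [180.0, -0.0, 85.3]
force: [-1.0, -1.9, 4.5]
grip_width: 0.0003
grasp_force: 2.3
```

Request:
play_rows --steps '[[[0,0,0.001,0,0,0,0],[0,0,0,0,0,0,0]]]'

```text
time_s: 32.35
tool_pos: [0.5725, 0.1115, 0.147]
tool_rot: [180.0, -0.0, 85.3]
force: [-0.5, -1.6, 4.6]
grip_width: 0.0008
grasp_force: 2.3
```

Request:
play_rows --steps '[[[0,0,0.001,0,0,0,0],[0,0,0,0,0,0,0]]]'

```text
time_s: 32.55
tool_pos: [0.5725, 0.1116, 0.146]
tool_rot: [180.0, -0.0, 85.3]
force: [-0.9, -1.8, 4.5]
grip_width: 0.0004
grasp_force: 2.4
```

Request:
play_rows --steps '[[[0,0,0.001,0,0,0,0],[0,0,0,0,0,0,0]]]'

```text
time_s: 32.75
tool_pos: [0.5725, 0.1117, 0.1452]
tool_rot: [180.0, -0.0, 85.3]
force: [-0.3, -1.9, 5.4]
grip_width: 0.0002
grasp_force: 2.8
```

Starting to climb; smaller steps now.

Request:
play_rows --steps '[[[0,0,0.0007,0,0,0,0],[0,0,0,0,0,0,0]]]'

```text
time_s: 32.95
tool_pos: [0.5726, 0.1117, 0.1449]
tool_rot: [180.0, -0.0, 85.3]
force: [-1.8, -1.2, 7.6]
grip_width: 0.0005
grasp_force: 3.9
```

Request:
play_rows --steps '[[[0,0,0.0007,0,0,0,0],[0,0,0,0,0,0,0]]]'

```text
time_s: 33.15
tool_pos: [0.5726, 0.1117, 0.1446]
tool_rot: [180.0, -0.0, 85.3]
force: [-2.5, -1.2, 10.3]
grip_width: 0.0005
grasp_force: 5.0
```

Request:
play_rows --steps '[[[0,0,0.0005,0,0,0,0],[0,0,0,0,0,0,0]]]'

```text
time_s: 33.35
tool_pos: [0.5726, 0.1117, 0.1444]
tool_rot: [180.0, -0.1, 85.3]
force: [-3.8, -1.3, 11.9]
grip_width: 0.0003
grasp_force: 5.8
```

Request:
play_rows --steps '[[[0,0,0.0004,0,0,0,0],[0,0,0,0,0,0,0]]]'

```text
time_s: 33.55
tool_pos: [0.5726, 0.1118, 0.1443]
tool_rot: [180.0, -0.1, 85.3]
force: [-4.2, -1.0, 12.8]
grip_width: 0.0002
grasp_force: 6.4
```

Request:
play_rows --steps '[[[0,0,0.0006,0,0,0,0],[0,0,0,0,0,0,0],[0,0,0,0,0,0,0],[0,0,0,0,0,0,0]]]'

```text
time_s: 33.95
tool_pos: [0.5726, 0.1118, 0.144]
tool_rot: [180.0, -0.1, 85.3]
force: [-4.4, -0.9, 14.3]
grip_width: 0.0001
grasp_force: 7.3
```

Request:
play_rows --steps '[[[0,0,-0.002,0,0,0,0],[0,0,-0.004,0,0,0,0],[0,0,-0.02,0,0,0,0],[0,0,-0.03,0,0,0,0],[0,0,-0.03,0,0,0,0],[0,0,-0.03,0,0,0,0],[-0.03,0,-0.02,0,0,0,0],[-0.04,0,0,0,0,0,0],[-0.04,0,0,0,0,0,0],[-0.03,0,0,0,0,0,0],[0,0,0,0,0,0,0]]]'

```text
time_s: 35.05
tool_pos: [0.5601, -0.0338, 0.2778]
tool_rot: [180.0, 0.1, 84.8]
force: [-0.2, -0.2, -0.1]
grip_width: 0.0004
grasp_force: 0.0
```

```bash
python3 lev.py; python3 - <<'E'
from h import *
c=read_camera("scene"); cv2.imwrite("pics/j.png",cv2.resize(c["frame"][165:280,315:445,::-1],None,fx=5,fy=5,interpolation=2))
E
```

```text
seat xyz mm [ 2.000e-01 -1.968e+02  2.358e+02] [1.79991693e+02 9.19601084e-02 8.48244727e+01] [-0.2 -0.2 -0.1] 35.05
```

View pics/j.png

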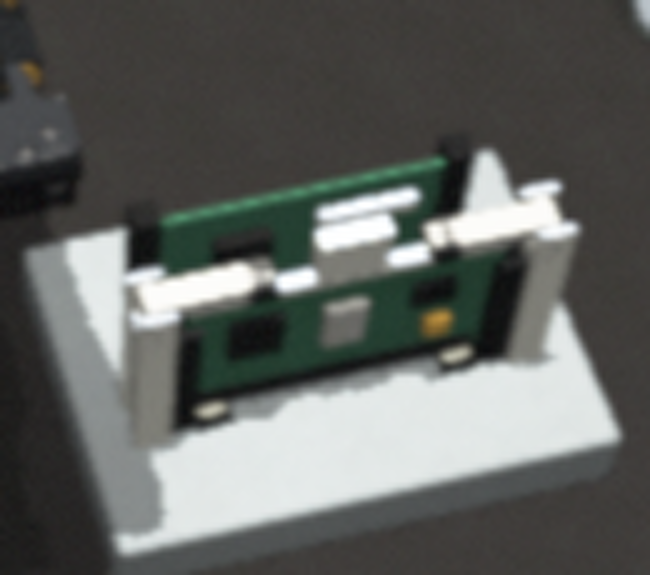

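Both levers lie level over the board ends (crop 205,285 and 495,225), and the arm is clear of everything.

```bash
python3 -c "
from cell import sign_off; print(sign_off())"
```

```text
the job is handed in; nothing more can be done
None
```

I handed the job in at about 35 s: the board was set down on its sockets and let go, then lever_a and lever_b were each pressed down and held at about 15 N; the last picture shows both levers level with the arm clear, but no verdict came back and I didn't measure the final seat height or re-check the bystanders.

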